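Load the filter slide and hold the flask down in the reader

TASK

Get the low white bench reader ready for a measurement: first take the flat filter slide out of its storage block, push it blade down into the slot in the reader's top until its collar rests on the housing, and let go of it. Then take the round flask from its cork ring, set it upright in the reader's sprung ring cradle, press it down until the ring is at the bottom of its travel, and finish while still holding the flask pressed down there, with the slide still home. Do not tip the flask over, and leave the beaker, the bottle and the tube block where they stand.

Things in the scene. Friction and masses are not known exactly. Their poses are not given: they have to be found in the camera images.
- reader: bench reader: fixed white plastic housing 160 (x) x 220 (y) x 60 mm high, a dark screen and three knobs on its -x face. Origin: centre of its underside on the bench; z up. In its frame the filter slot is centred at x 0, y -55 mm and the sprung ring cradle at x 0, y +45 mm.
- slot_mouth (a point): centre of the mouth of the reader's filter slot, level with the housing top (60 mm above the bench). Slot 8 mm wide along the reader's x, 44 mm long along its y, 50 mm deep, straight down, with a 2 mm chamfer. Axes as the reader's. Fixed to the reader.
- cradle_seat (a point): centre of the top face of the sprung ring cradle: aluminium ring, 72 mm outside, 52 mm inside, 12 mm thick, on a wire spring; when up its top is 34 mm above the housing top (94 mm above the bench). The point moves straight down with the ring. The flask's bulb rests in the ring with its underside 13 mm below this point, clear of the housing even when fully pressed.
- cradle (a joint): how far the ring cradle is pressed down, m: 0 up, 0.018 at the bottom stop. Sprung: starts to move at about 3 N and needs about 10 N at the bottom; springs back up when let go.
- block: storage block: fixed grey plastic block 70 (x) x 90 (y) x 50 mm high with one slot like the reader's (8 x 44 mm along y, 45 mm deep) in the middle of its top, in which the slide stands at the start. Origin: centre of its underside; stands to the left or right of the reader.
- slide_handle (a point): middle of the filter slide's black handle (12 x 30 x 50 mm). Below the handle a collar 14 x 52 x 6 mm, then the flat aluminium blade 5 x 40 x 42 mm high with a round window; thickness along x, width along y, z up. Loose, 60 g. The point is 73 mm above the blade's foot and 31 mm above the collar's underside, so 31 mm above the slot mouth when home. Either way round will do.
- cork_ring: cork ring: fixed, 84 mm outside, 52 mm inside, 25 mm high, on which the flask sits at the start. Origin: centre of its underside; stands on the other side of the reader from the storage block.
- flask_mid (a point): middle (half-way up, 55 mm above its underside) of the round-bottomed glass flask: bulb 64 mm in diameter, neck 24 mm in diameter from 62 to 102 mm above the underside, white stopper fixed on it 29 mm in diameter, 110 mm high in all; loose, about 90 g. z up along the neck. Resting in the cork ring its underside is 12 mm above the bench.
- bottle: bystander: capped plastic bottle, 56 mm in diameter, 120 mm high, loose; origin: centre of its underside
- beaker: bystander: small glass beaker, 60 mm across, 75 mm high, loose; origin: centre of its underside
- tube_block: bystander: white block 60 x 120 x 45 mm with three upright capped tubes, 92 mm high in all, loose; origin: centre of its underside
Things that resemble listed ones, but are neither listed nor needed, are in the scene too. Leave any orange or turquoise look-alike of the part that bears flask_mid alone.

How it is judged:
By the outcome, as a careful person would: the job done as asked, in the order asked, and still so for the second after the job is handed in, while the arm keeps its last pose, push and grip.
It also fails if it takes over 64 s, if anything falls off the work surface, if the arm or the gripper's body presses on something with over 40 N, if the wrist force passes 120 N, or if a joint passes its speed limit or range.

ROBOT

A 6-joint arm with a two-finger parallel gripper is mounted at the origin on the work surface. World frame = base frame: x ahead of the robot, y to its left, z up, the work surface at z = 0. Lengths are in m, angles in rad, forces in N, time in s.
With the tool pointing down it reaches from about 0.25 to 0.725 m from the base axis. Payload 9.7 kg.
Tool frame: the origin (TCP) lies between the finger pads; the fingertips stand arm.nose_length ahead of it and the grasp point (between the pads) lies 8 mm behind it (arm.nose_length is the distance from the TCP to the fingertips, in m); x points along the fingers, y is the direction in which the jaws open and shut, and the axes are right-handed (so a half turn about x gives the same grasp; the last joint's range is limited). The gripper opens to 85 mm and grips with 20 to 120 N. Pads are 22 mm wide; open, the fingers measure 114 mm over their backs; the gripper's body (76 mm by 85 mm) begins 54 mm behind the grasp point. The pads swing forward as they close: fully open they stand 13 mm farther back than shut.
Start: joints at [1.183, 0.087, 0.176, 1.66, 0, 1.571], TCP at [0.208, 0.509, 0.242] pointing down, gripper open.
Joint ranges: [-3.13, 3.13], [-0.85, 1.81], [-1.15, 1.24], [-2.2, 2.28], [-1.44, 1.52], [-3.14, 3.14]. Speed limits (rad/s): [2.22, 2.22, 2.57, 3.14, 3.14, 3.14].

INTERFACE

Orientations are given as [roll, pitch, yaw] about the fixed x, y, z axes, in that order (R = Rz(yaw) Ry(pitch) Rx(roll)).
In Python, from cell import arm, planner, get_image, close_job, outline_of gives the robot as it stands. The module is installed in compiled form; this text tells all that it offers. Calls block until the motion is done:
- arm.move_pose(position, orientation): joint-space move of the TCP to a pose.
- arm.line_to(position, ori=None, velocity=0.15): straight line of the TCP; ori=None keeps the orientation; velocity is the mean speed in m/s.
- arm.move_joints(angles): joint-space move.
- arm.gripper_to(opening, effort=None): finger opening in m; effort is the grip in N (None keeps the last); returns when the fingers have stopped.
- arm.hold(seconds).
- planner.solve_ik(position, orientation): joint angles nearest the present ones, or None.
- arm.get_state(): the state.
- get_image(name): name is "scene" or "top" or "wrist"; returns a dict with "img" (420x560x3 uint8, red, green, blue), "z_map" (420x560 float32, m along the optical axis (not along the pixel's ray), 0 where there is no reading), "fx", "fy", "cx", "cy" (pixels), "distortion" ([k1, k2, p1, p2, k3] as OpenCV has them; the pictures are not rectified), "xyz" and "rotation" of the camera in the world; the wrist camera has in their place "hand_eye" (4x4, takes a point from camera to tool coordinates, whose origin is the TCP and whose axes are the tool frame's). Camera axes: x right, y up, looking along -z (the intrinsics and any distortion apply to the point x, -y, -z); pixel columns grow to the right and rows downward; lengths in m; the calibration is good to about 2 mm. A picture is of the moment at which its call begins: read the wrist's pose just before it.
A pose or a line that the arm cannot do raises arm.IKError and nothing moves.
- close_job(): hands the job in, once; it reports no verdict.
Trained networks look in a picture, given as the dict that the camera call returned (one of the last four; its "shot" number tells which), for a name from the list of things; names that differ only in an ending like _2 or _b are one class to them, and where a whole thing is asked for, a point or a joint stands for the part that bears it (a point fixed in the world has none). Each returns a list of dicts, best first, with "confidence" (0 to 1); they miss things now and then, are a little off and sometimes report something else, mostly with a low value. They report only what shows in the picture. A call takes as long as a camera call. They do not tell look-alikes from the thing itself.
- outline_of(query, picture): "region" (420x560 bool, what is visible of it) and "box" ([left, top, right, bottom] in pixels, round what is visible of it).
The state is a dict: "time_s": time; "q": joint angles; "joint_velocities": joint speeds; "joint_torque": joint torques, N m; "position": TCP position; "tool_rot": TCP orientation; "ft_force": force on the tool from outside, world axes, zero at the start; "torque": the same for the moment, N m; "opening": finger opening in m.
Only numpy, scipy, OpenCV 4.12 (cv2) and the standard library are available. Lean on these libraries where they do the work, as an engineer would, in place of code of your own. Each camera call takes 0.05 s, during which the arm holds its last target.

## Working session

There is one attempt and no reset: what is moved stays moved. The work goes in short steps, each a Python script; the robot and the scene stay as the last script left them, time stands still between calls to the robot, and variables do not carry over. Pictures are saved under pics/ and viewed, and the job is handed in when it is done.

```bash
ls; mkdir -p pics
python3 - <<'E'
from cell import arm, get_image
import cv2,numpy as np
print(arm.nose_length, arm.get_state())
for n in ["scene","top"]:
    d=get_image(n); cv2.imwrite(f"pics/{n}0.png",d["img"][:,:,::-1])
    print(n,{k:v for k,v in d.items() if k not in("img","z_map")})
E
```

```text
pics
0.011 {'time_s': 0.0, 'q': array([1.18300061e+00, 8.74790653e-02, 1.75130331e-01, 1.65979808e+00,
       5.07270967e-06, 1.57081136e+00]), 'joint_velocities': array([ 0.00028179, -0.00053736, -0.00152223, -0.00011344,  0.00055789,
       -0.00133296]), 'joint_torque': array([-8.64498143e-04, -5.20384347e+01,  4.64806902e+01,  1.59660674e-02,
       -9.59685008e-05, -1.52619157e-05]), 'position': array([0.20789975, 0.50896246, 0.24157067]), 'tool_rot': array([-1.57453748,  1.56944583, -1.96234824]), 'ft_force': array([ 0.79192222, -0.62696426, -0.86204072]), 'torque': array([-0.05556361, -0.01330934,  0.01437   ]), 'opening': 0.08523522898430677}
scene {'fx': 401.2569867884606, 'fy': 401.2569867884606, 'cx': 284.8385428626603, 'cy': 206.5057025873018, 'distortion': array([-0.02678101,  0.        ,  0.        ,  0.        ,  0.        ]), 'xyz': array([ 1.06446615, -0.37614544,  0.76564917]), 'rotation': array([0.78846985, 0.01486408, 0.87186624]), 'shot': 1}
top {'fx': 497.8549874421405, 'fy': 497.8549874421405, 'cx': 271.14956246490414, 'cy': 217.05521233264096, 'distortion': array([-0.00017188,  0.        ,  0.        ,  0.        ,  0.        ]), 'xyz': array([0.42876182, 0.07602884, 1.39787242]), 'rotation': array([ 0.08647618, -0.02065817, -1.59873328]), 'shot': 2}
```

View pics/scene0.png

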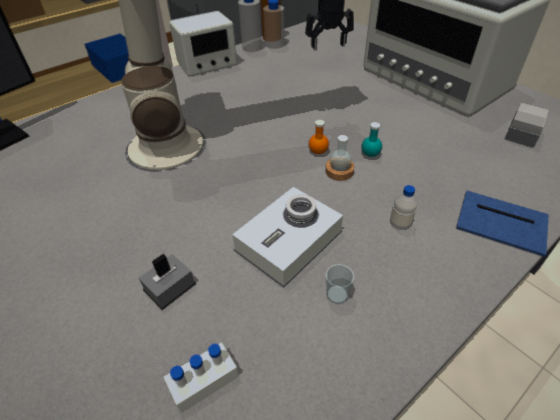

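View pics/top0.png

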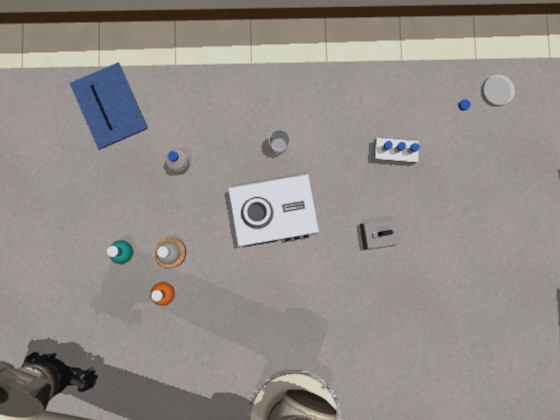

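The scene picture shows the reader at (288,235) with its slot at (272,238) and its ring at (300,208). The slide stands in its grey block at (161,266).

Candidates for the flask:
- Clear flask on the cork ring, scene (341,155), top (170,252). This one fits the description.
- Orange look-alike, scene (319,140), top (162,294).
- Turquoise look-alike, scene (372,143), top (120,252).

A second grey block at scene (528,125) could be taken for the storage block. The real one carries the slide at top (380,233).

```bash
cat > h.py <<'E'
import numpy as np, cv2
from scipy.spatial.transform import Rotation as Rn
def rot(rpy): return Rn.from_euler('xyz',rpy).as_matrix()
def T_cam(d, st=None):
    T=np.eye(4)
    if 'xyz' in d: T[:3,:3]=rot(d['rotation']); T[:3,3]=d['xyz']; return T
    T[:3,:3]=rot(st['tool_rot']); T[:3,3]=st['position']; return T@d['hand_eye']
def K(d): return np.array([[d['fx'],0,d['cx']],[0,d['fy'],d['cy']],[0,0,1.]])
def rays(d,uv,T):
    p=cv2.undistortPoints(np.asarray(uv,float).reshape(-1,1,2),K(d),d['distortion'])[:,0]
    r=np.c_[p[:,0],-p[:,1],-np.ones(len(p))]
    return r
def cloud(d,mask,T):
    v,u=np.nonzero(mask&(d['z_map']>0)); r=rays(d,np.c_[u,v],T)*d['z_map'][v,u][:,None]
    return r@T[:3,:3].T+T[:3,3], np.c_[u,v]
def onplane(d,uv,z,T):
    r=rays(d,uv,T)@T[:3,:3].T; t=(z-T[2,3])/r[:,2]; return T[:3,3]+r*t[:,None]
def proj(d,P,T):
    c=(np.asarray(P).reshape(-1,3)-T[:3,3])@T[:3,:3]
    q=np.c_[c[:,0],-c[:,1],-c[:,2]]
    return cv2.projectPoints(q,np.zeros(3),np.zeros(3),K(d),d['distortion'])[0][:,0]
E
python3 - <<'E'
from cell import *
from h import *
np.set_printoptions(precision=4,suppress=True)
for n in ["top","scene"]:
    d=get_image(n);T=T_cam(d);img=d['img'].copy()
    for q,c in [("reader",(255,0,0)),("block",(0,255,0)),("slide_handle",(255,0,255)),("cork_ring",(255,255,0)),("flask_mid",(0,0,255)),("cradle_seat",(0,255,255)),("bottle",(128,0,255)),("beaker",(0,128,0)),("tube_block",(128,128,0))]:
        for o in outline_of(q,d)[:4]:
            m=o['region']; P,_=cloud(d,m,T)
            print(n,q,round(o['confidence'],2),np.round(o['box'],0),m.sum(), np.median(P,0) if len(P) else None, np.percentile(P[:,2],[2,50,98]) if len(P) else None)
            if o['confidence']>.4: cv2.drawContours(img,cv2.findContours(m.astype(np.uint8),cv2.RETR_EXTERNAL,cv2.CHAIN_APPROX_NONE)[0],-1,c,1)
    cv2.imwrite(f"pics/{n}1.png",img[:,:,::-1])
    if n=="top":
        print('floor z',np.median(cloud(d,np.pad(np.ones((40,60),bool),((250,130),(240,260))),T)[0],0))
        c=img[110:320,90:430]; cv2.imwrite("pics/topcrop.png",cv2.resize(c,None,fx=2.3,fy=2.3,interpolation=cv2.INTER_CUBIC)[:,:,::-1])
E
```

```text
top reader 0.78 [227. 177. 320. 250.] 4973 [0.5596 0.0378 0.0597] [0.0285 0.0597 0.0941]
top block 0.69 [359. 218. 403. 246.] 857 [ 0.4887 -0.2478  0.0493] [0.0043 0.0493 0.0552]
top cork_ring 0.85 [158. 236. 192. 269.] 289 [0.4574 0.3045 0.0236] [0.0033 0.0236 0.0469]
top flask_mid 0.61 [107. 240. 133. 262.] 458 [0.4607 0.448  0.0554] [0.0298 0.0554 0.1127]
top flask_mid 0.57 [156. 240. 180. 265.] 435 [0.4568 0.3171 0.0664] [0.0337 0.0664 0.1239]
top flask_mid 0.56 [151. 284. 177. 306.] 420 [0.3478 0.3362 0.0558] [0.0377 0.0558 0.1121]
top cradle_seat 0.58 [245. 200. 271. 227.] 207 [0.5612 0.0762 0.0933] [0.0883 0.0933 0.0984]
top bottle 0.62 [167. 151. 188. 178.] 431 [0.6944 0.2911 0.0824] [0.0082 0.0824 0.1225]
top bottle 0.37 [375. 132. 418. 164.] 1041 [ 0.7172 -0.3023  0.0452] [0.0139 0.0452 0.0945]
top beaker 0.71 [267. 128. 290. 152.] 412 [0.7621 0.0158 0.0342] [-0.001   0.0342  0.077 ]
top tube_block 0.76 [373. 139. 420. 165.] 1074 [ 0.7161 -0.3036  0.0451] [0.0085 0.0451 0.0944]
floor z [ 0.4022  0.0526 -0.0004]
scene reader 0.66 [232. 188. 343. 288.] 6227 [0.5878 0.0178 0.0
[... 445 characters left out ...]
 153.] 461 [0.3572 0.335  0.0519] [0.0111 0.0519 0.1096]
scene cradle_seat 0.97 [286. 196. 316. 222.] 473 [0.5608 0.0809 0.0894] [0.0584 0.0894 0.0945]
scene bottle 0.81 [392. 187. 419. 230.] 814 [0.716  0.283  0.0674] [0.0062 0.0674 0.1193]
scene bottle 0.61 [325. 135. 351. 168.] 506 [0.4686 0.3162 0.0641] [0.0276 0.0641 0.121 ]
scene bottle 0.25 [325. 262. 354. 307.] 918 [0.7544 0.0196 0.048 ] [0.0038 0.048  0.075 ]
scene beaker 0.6 [325. 267. 354. 306.] 956 [0.755  0.0196 0.045 ] [-0.0014  0.045   0.0747]
scene beaker 0.17 [288. 197. 319. 222.] 561 [0.5624 0.0832 0.0879] [0.0583 0.0879 0.0944]
scene tube_block 0.8 [166. 338. 238. 413.] 2872 [ 0.7368 -0.3117  0.044 ] [0.0054 0.044  0.0924]
```

View pics/topcrop.png

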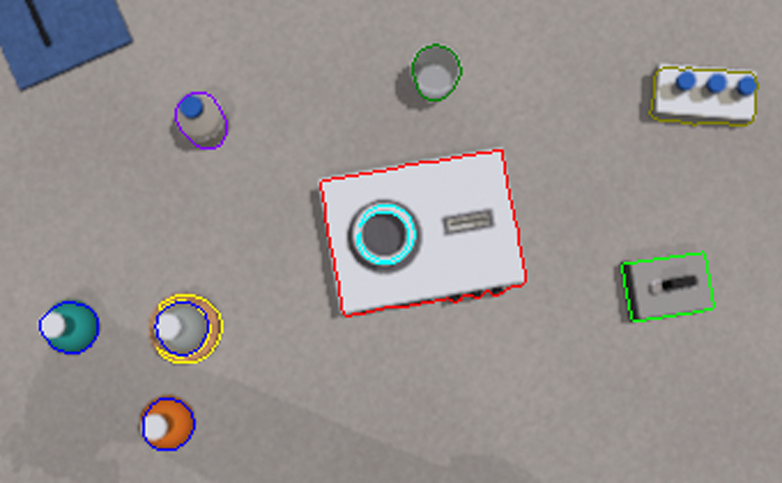

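```bash
cat > fit.py <<'E'
from h import *
def rectfit(P,lo,hi):
    Q=P[(P[:,2]>lo)&(P[:,2]<hi)]
    (c,s,a)=cv2.minAreaRect(Q[:,:2].astype(np.float32)); return np.array(c),s,a,np.median(Q[:,2]),len(Q)
E
python3 - <<'E'
from cell import *
from h import *
from fit import rectfit
np.set_printoptions(precision=4,suppress=True)
d=get_image("top");T=T_cam(d)
o={}
for q in ["reader","block"]:
    m=outline_of(q,d)[0]['region']; k=np.ones((5,5),np.uint8)
    m=cv2.dilate(m.astype(np.uint8),k)>0
    P,_=cloud(d,m,T)
    h=.06 if q=="reader" else .05
    print(q,rectfit(P,h-.006,h+.006))
# slot & dark handle zooms
def zoom(x0,y0,x1,y1,f,name):
    c=d['img'][y0:y1,x0:x1]; cv2.imwrite(name,cv2.resize(c,None,fx=f,fy=f,interpolation=cv2.INTER_NEAREST)[:,:,::-1])
zoom(225,172,325,252,7,"pics/zr.png"); 
a=[]
print("edges reader corner candidates", onplane(d,[[231,189],[309,176],[318,234],[240,246]],.06,T))
m=(d['z_map']>0); P,uv=cloud(d,m,T)
# block neighborhood handle: z>0.07
s=(abs(P[:,0]-.49)<.06)&(abs(P[:,1]+.25)<.06)&(P[:,2]>.07)
print("handle pts",s.sum(),np.median(P[s],0),P[s].max(0),P[s].min(0)); 
t=s&(P[:,2]>.1); print("handle top",t.sum(),cv2.minAreaRect(P[t][:,:2].astype(np.float32)))
# cradle ring
s=(abs(P[:,0]-.56)<.06)&(abs(P[:,1]-.08)<.06)&(P[:,2]>.088)
print("ring",s.sum(),cv2.minEnclosingCircle(P[s][:,:2].astype(np.float32)),P[s].mean(0))
s=(abs(P[:,0]-.457)<.05)&(abs(P[:,1]-.31)<.05)&(P[:,2]>.1)
print("stopper",s.sum(),cv2.minEnclosingCircle(P[s][:,:2].astype(np.float32)),np.median(P[s],0))
E
```

```text
reader (array([0.5617, 0.0385]), (0.1628846526145935, 0.22115492820739746), 8.534590721130371, np.float64(0.059714858669922544), 4307)
block (array([ 0.4913, -0.256 ]), (0.06966955959796906, 0.09188680350780487), 6.664108753204346, np.float64(0.050035782913376625), 736)
edges reader corner candidates [[ 0.623   0.1517  0.06  ]
 [ 0.6534 -0.061   0.06  ]
 [ 0.4948 -0.0798  0.06  ]
 [ 0.4683  0.1308  0.06  ]]
handle pts 68 [ 0.4904 -0.2516  0.1045] [ 0.4983 -0.2399  0.1122] [ 0.4841 -0.2715  0.0711]
handle top 51 ((0.4913567006587982, -0.2556469738483429), (0.011446695774793625, 0.031112372875213623), 6.774853706359863)
ring 277 ((0.555972158908844, 0.08296305686235428), 0.03582993522286415) [0.5562 0.0832 0.0934]
stopper 101 ((0.45643290877342224, 0.32508236169815063), 0.014444110915064812) [0.4566 0.3247 0.1205]
```

View pics/zr.png

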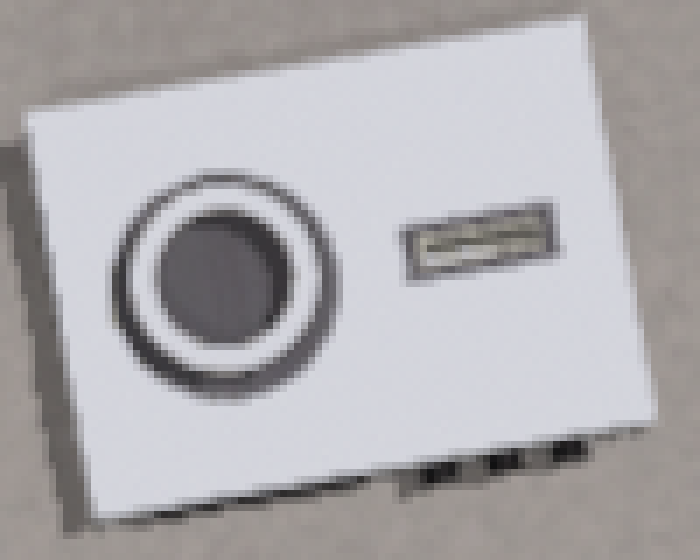

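```bash
cat >> h.py <<'E'
def down(yaw):
    """tool x down, tool y (jaw dir) at world angle yaw"""
    x=np.array([0,0,-1.]); y=np.array([np.cos(yaw),np.sin(yaw),0]); z=np.cross(x,y)
    return Rn.from_matrix(np.c_[x,y,z]).as_euler('xyz')
E
python3 - <<'E'
from cell import *
from h import *
np.set_printoptions(precision=4,suppress=True)
d=get_image("wrist"); print(d['hand_eye'],d['fx'],d['cx'],d['cy'],d['distortion'])
cv2.imwrite("pics/w0.png",d['img'][:,:,::-1])
st=arm.get_state(); print(rot(st['tool_rot']))
c={"slide":((.4913,-.256),np.radians(7.5)),"slot":((.5699,-.0159),np.radians(8.2)),"flask":((.4565,.325),0)}
for n,(p,y) in c.items():
  for k in (0,np.pi):
    for z in (.3,.08):
      print(n,k,z,planner.solve_ik([*p,z],down(y+k)))
E
```

```text
[[ 0.0015  0.2642 -0.9645 -0.1321]
 [ 1.     -0.0011  0.0013  0.0011]
 [-0.0007 -0.9645 -0.2642 -0.0673]
 [ 0.      0.      0.      1.    ]] 368.06964934108294 284.60836211337397 211.60928282847405 [-0.0808  0.      0.      0.      0.    ]
[[ 0.      0.3781  0.9257]
 [ 0.      0.9257 -0.3781]
 [-1.      0.      0.    ]]
slide 0 0.3 [-0.4804  0.1279  0.3343  1.7772  0.      0.9595]
slide 0 0.08 [-0.4804  0.0956 -0.1281  1.3471  0.      0.9595]
slide 3.141592653589793 0.3 [-0.4804  0.1279  0.3343  1.7772  0.     -2.1821]
slide 3.141592653589793 0.08 [-0.4804  0.0956 -0.1281  1.3471  0.     -2.1821]
slot 0 0.3 [-0.0279  0.1685  0.3799  1.7822  0.      1.3998]
slot 0 0.08 [-0.0279  0.1336 -0.0865  1.3507  0.      1.3998]
slot 3.141592653589793 0.3 [-0.0279  0.1685  0.3799  1.7822  0.     -1.7418]
slot 3.141592653589793 0.08 [-0.0279  0.1336 -0.0865  1.3507  0.     -1.7418]
flask 0 0.3 [0.6187 0.1439 0.352  1.779  0.     2.1895]
flask 0 0.08 [ 0.6187  0.1106 -0.1118  1.3484  0.      2.1895]
flask 3.141592653589793 0.3 [ 0.6187  0.1439  0.352   1.779   0.     -0.9521]
flask 3.141592653589793 0.08 [ 0.6187  0.1106 -0.1118  1.3484  0.     -0.9521]<sys>:0: UserWarning: Gimbal lock detected. Setting third angle to zero since it is not possible to uniquely determine all angles.
```

View pics/w0.png

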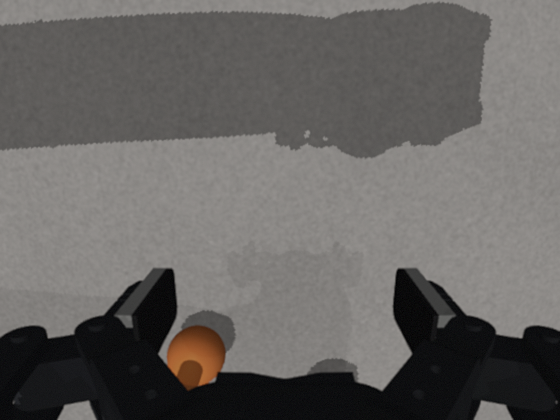

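```bash
cat > look.py <<'E'
from cell import *
from h import *
import warnings; warnings.filterwarnings("ignore")
np.set_printoptions(precision=4,suppress=True)
import pickle
for n,p,z,y in [("flask",(.4565,.325),.25,np.pi/4),("slot",(.5699,-.0159),.2,np.radians(8.2)),("slide",(.4913,-.256),.2,np.radians(7.3))]:
    arm.move_pose([*p,z],down(y)); arm.hold(.2)
    st=arm.get_state(); d=get_image("wrist"); print(n,st['time_s'],st['position'])
    pickle.dump((st,d),open(f"{n}.pkl","wb")); cv2.imwrite(f"pics/w_{n}.png",d['img'][:,:,::-1])
    for q in {"flask":["flask_mid","cork_ring"],"slot":["reader"],"slide":["slide_handle","block"]}[n]:
        for o in outline_of(q,d): print(q,round(o['confidence'],2),o['box'])
E
python3 look.py
```

```text
flask 2.6833 [0.4558 0.3259 0.2501]
flask_mid 0.9 [357.9, 49.6, 444.2, 124.5]
flask_mid 0.81 [177.6, 46.0, 249.0, 124.2]
flask_mid 0.67 [251.8, 150.5, 323.1, 226.0]
cork_ring 0.92 [247.1, 136.1, 332.0, 217.7]
slot 4.3917 [ 0.57   -0.0149  0.2002]
reader 0.66 [168.7, 2.1, 408.7, 269.7]
slide 5.6833 [ 0.4919 -0.2549  0.2   ]
slide_handle 0.71 [275.0, 164.4, 298.4, 237.8]
block 0.63 [239.9, 131.7, 335.8, 253.2]
```

View pics/w_flask.png

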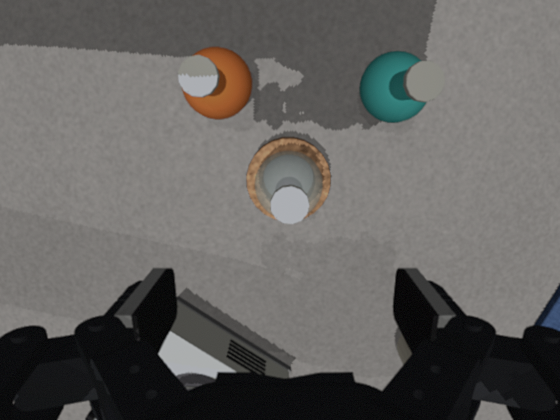

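View pics/w_slot.png

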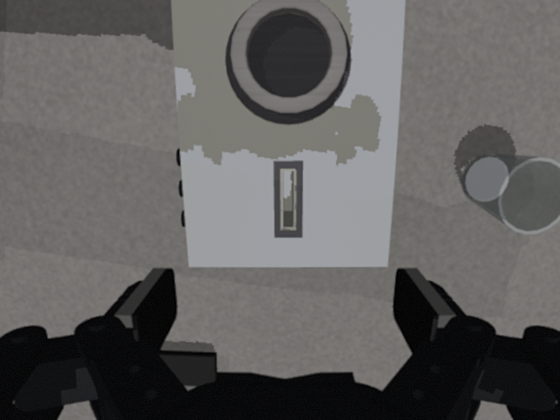

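View pics/w_slide.png

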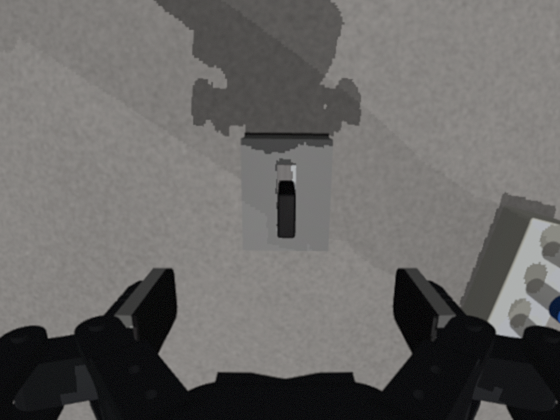

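The wrist pictures show:
- The clear flask on the cork ring at (289,180), with the orange one at (217,83) and the turquoise one at (395,86). The choice stands.
- The reader slot at (288,199).
- The slide in its block at (287,200), aligned with the jaws.

Next I measure these from the wrist views.

Run:
```python
import pickle
from h import *
np.set_printoptions(precision=4,suppress=True)
def rr(P): return cv2.minAreaRect(P[:,:2].astype(np.float32))
st,d=pickle.load(open("slot.pkl","rb"));T=T_cam(d,st)
P,uv=cloud(d,d['z_map']>0,T); 
s=(uv[:,0]>180)&(uv[:,0]<400)&(uv[:,1]<268)&(uv[:,1]>2)
print("housing top z",np.median(P[s&(abs(P[:,2]-.06)<.01),2]))
h=s&(abs(P[:,2]-.06)<.006); print("housing rect(part)",rr(P[h]))
r=s&(P[:,2]>.085); print("ring",cv2.minEnclosingCircle(P[r][:,:2].astype(np.float32)),np.median(P[r],0))
g=d['img'].mean(2); m=(g<130); m[:155]=0;m[245:]=0;m[:,:268]=0;m[:,308:]=0
n,l,stt,c=cv2.connectedComponentsWithStats(m.astype(np.uint8)); k=1+np.argmax(stt[1:,4]); print(stt[k])
v,u=np.nonzero(l==k); Q=onplane(d,np.c_[u,v],.06,T); print("frame",rr(Q))
cv2.imwrite("pics/slotz.png",cv2.resize(d['img'][150:250,240:340],None,fx=6,fy=6,interpolation=cv2.INTER_NEAREST)[:,:,::-1])
st,d=pickle.load(open("slide.pkl","rb"));T=T_cam(d,st)
P,uv=cloud(d,d['z_map']>0,T)
s=(abs(uv[:,0]-287)<60)&(uv[:,1]<260)&(uv[:,1]>120)
t=s&(P[:,2]>.1)&(P[:,2]<.115); print("handle top",rr(P[t]),np.median(P[t],0))
b=s&(abs(P[:,2]-.05)<.004); print("block",rr(P[b]))
st,d=pickle.load(open("flask.pkl","rb"));T=T_cam(d,st)
P,uv=cloud(d,d['z_map']>0,T); s=(uv[:,0]>240)&(uv[:,0]<340)&(uv[:,1]<235)&(uv[:,1]>130)
t=s&(P[:,2]>.11); print("stopper",cv2.minEnclosingCircle(P[t][:,:2].astype(np.float32)),np.median(P[t],0))
t=s&(P[:,2]>.012)&(P[:,2]<.03);print("cork",cv2.minEnclosingCircle(P[t][:,:2].astype(np.float32)))
```

```text
housing top z 0.06063347950841308
housing rect(part) ((0.5661109685897827, 0.02935587614774704), (0.16045980155467987, 0.1940905898809433), 8.267098426818848)
ring ((0.557494580745697, 0.08687756955623627), 0.036152902990579605) [0.5591 0.0866 0.0943]
[ 273  160   30   78 1844]
frame ((0.5719943046569824, -0.012110311537981033), (0.021902427077293396, 0.060306254774332047), 8.964431762695312)
handle top ((0.49248766899108887, -0.25152894854545593), (0.011698536574840546, 0.0295618437230587), 7.337244033813477) [ 0.4923 -0.2507  0.1063]
block ((0.4923299551010132, -0.2520902752876282), (0.07031043618917465, 0.09063006192445755), 6.861577033996582)
stopper ((0.45754700899124146, 0.32970738410949707), 0.014481292106211185) [0.457  0.3301 0.1218]
cork ((0.45735108852386475, 0.32966524362564087), 0.04198786988854408)
```

View pics/slotz.png

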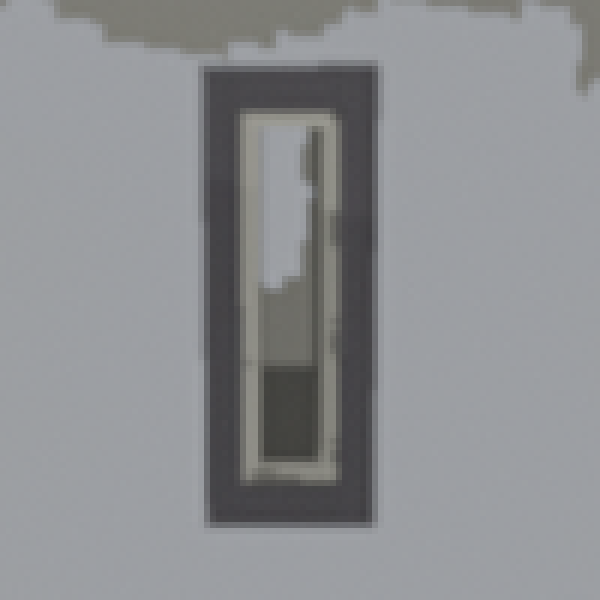

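```bash
cat > mv.py <<'E'
from cell import *
from h import *
import warnings; warnings.filterwarnings("ignore")
np.set_printoptions(precision=4,suppress=True)
def show(t=""):
    s=arm.get_state(); R=rot(s['tool_rot']); print(t,"t=%.2f"%s['time_s'],s['position'],"yaw %.2f"%np.degrees(np.arctan2(R[1,1],R[0,1])),"F",s['ft_force'],"M",s['torque'],"op %.4f"%s['opening']); return s
E
python3 - <<'E'
from mv import *
show("settled?")
a=down(np.radians(7.0))
arm.gripper_to(.045,60)
arm.line_to([.4922,-.2530,.13],a,velocity=.15); show()
arm.line_to([.4922,-.2530,.073],a,velocity=.08); arm.hold(.2); show()
arm.gripper_to(0,60); arm.hold(.2); show("grip")
arm.line_to([.4922,-.2530,.165],velocity=.1); arm.hold(.2); show("lift")
d=get_image("wrist"); cv2.imwrite("pics/w_lift.png",d['img'][:,:,::-1])
d=get_image("scene"); cv2.imwrite("pics/s_lift.png",cv2.resize(d['img'][180:340,100:360],None,fx=3,fy=3)[:,:,::-1])
E
```

```text
settled? t=5.83 [ 0.4916 -0.2554  0.2   ] yaw 7.37 F [0.6525 0.5545 0.4847] M [-0.043  -0.0115 -0.0156] op 0.0857
 t=6.92 [ 0.4924 -0.2531  0.1308] yaw 7.00 F [ 0.6671 -0.3419  1.082 ] M [ 0.0254  0.017  -0.0477] op 0.0446
 t=7.98 [ 0.4925 -0.2531  0.0736] yaw 7.00 F [-0.0813 -0.7408  0.2715] M [-0.0091  0.0582 -0.0335] op 0.0450
grip t=8.57 [ 0.4923 -0.253   0.0732] yaw 7.00 F [-0.7856  0.1058  3.5301] M [-0.0052  0.012   0.0204] op 0.0111
lift t=9.84 [ 0.492  -0.2529  0.1644] yaw 7.00 F [-0.1999  0.309  -0.6025] M [ 0.0375 -0.0119  0.0075] op 0.0115
```

View pics/w_lift.png

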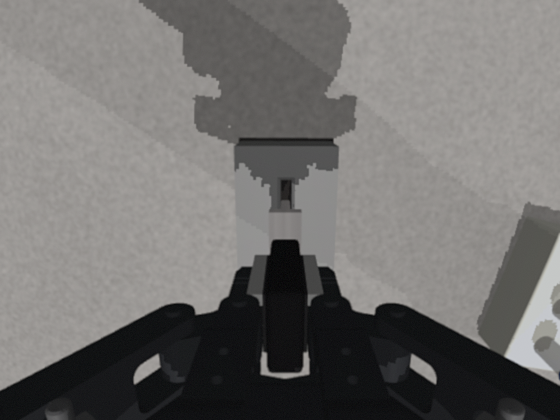

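View pics/s_lift.png

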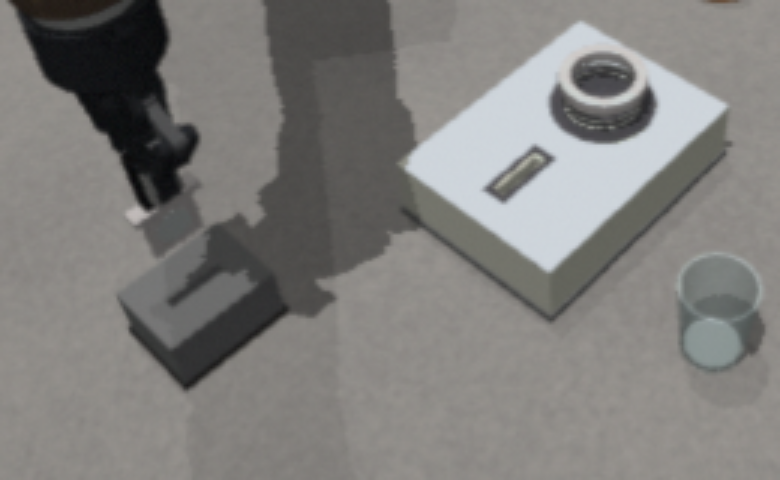

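```bash
cat > ins.py <<'E'
from mv import *
import pickle
st,d=pickle.load(open("slot.pkl","rb"));T=T_cam(d,st)
print("slot px",onplane(d,[[287.8,199.2]],.06,T))
X,Y=.5714,-.0136; a=down(np.radians(8.4))
arm.move_pose([X,Y,.165],a); arm.hold(.2); show("above")
arm.line_to([X,Y,.130],a,velocity=.1); arm.hold(.2); s=show("pre")
dd=get_image("wrist"); cv2.imwrite("pics/w_pre.png",dd['img'][:,:,::-1])
dd=get_image("scene"); cv2.imwrite("pics/s_pre.png",cv2.resize(dd['img'][180:290,220:360],None,fx=5,fy=5)[:,:,::-1])
E
python3 ins.py
```

```text
slot px [[ 0.572  -0.0117  0.06  ]]
above t=11.13 [ 0.5713 -0.0149  0.1651] yaw 8.29 F [ 0.6389  0.1546 -0.1623] M [ 0.0875 -0.0415 -0.0155] op 0.0115
pre t=11.83 [ 0.5718 -0.0136  0.1308] yaw 8.40 F [-0.1649  0.0552 -1.2565] M [-0.0019  0.0045 -0.0005] op 0.0115
```

View pics/s_pre.png

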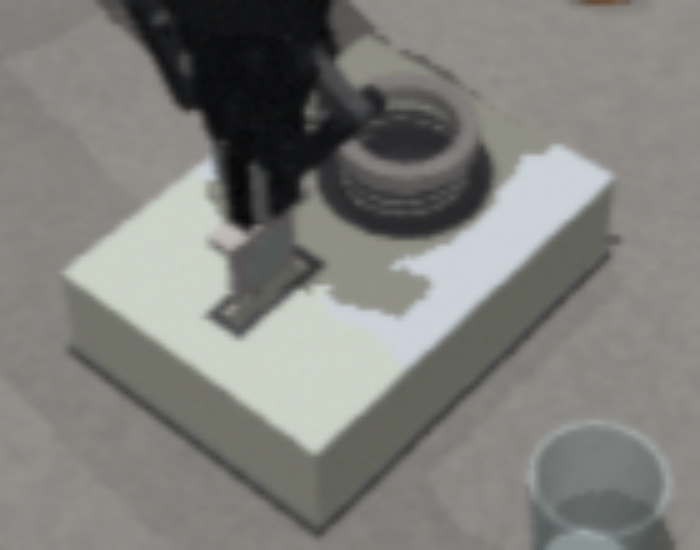

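View pics/w_pre.png

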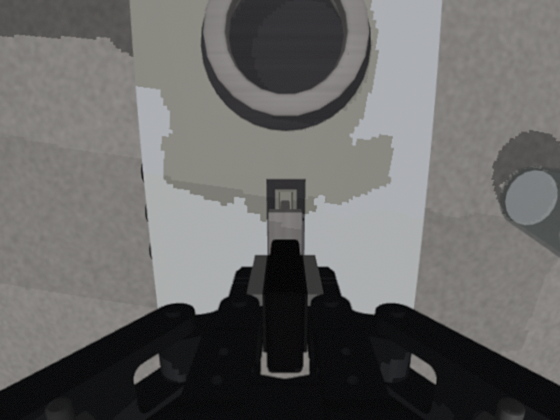

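The scene picture shows the blade just above the slot frame. In the wrist view the collar (268–305) and the slot frame (267–305) share a centre column of about 286. I insert now, watching the force.

```bash
cat > ins2.py <<'E'
from mv import *
X,Y=.5714,-.0136; a=down(np.radians(8.4))
z=.130; ok=False
f0=arm.get_state()['ft_force'].copy()
while z>.080:
    z-=.003 if z>.090 else .0015
    arm.line_to([X,Y,z],a,velocity=.04)
    s=arm.get_state(); f=s['ft_force']-f0
    print("%.4f %.4f"%(z,s['position'][2]),f, s['position'][:2])
    if f[2]>12 or np.hypot(f[0],f[1])>12: print("contact"); break
show("end")
E
python3 ins2.py
```

```text
0.1270 0.1268 [-0.3286  0.9531 -0.5879] [ 0.5713 -0.0136]
0.1240 0.1237 [-0.5815  0.2209 -0.5482] [ 0.5712 -0.0136]
0.1210 0.1207 [ 0.3522  0.8118 -1.6729] [ 0.5713 -0.0136]
0.1180 0.1177 [-0.3741  0.3046 -1.5029] [ 0.5713 -0.0136]
0.1150 0.1147 [ 0.1782  0.2718 -1.417 ] [ 0.5713 -0.0136]
0.1120 0.1117 [-0.7533  0.0431 -1.2067] [ 0.5713 -0.0136]
0.1090 0.1087 [ 0.0189 -0.11   -0.9183] [ 0.5713 -0.0136]
0.1060 0.1057 [-0.8935  0.1513 -1.0891] [ 0.5712 -0.0136]
0.1030 0.1027 [ 0.4953  0.8924 -0.9662] [ 0.5712 -0.0136]
0.1000 0.0997 [-1.2031  0.5716 -1.8658] [ 0.5713 -0.0136]
0.0970 0.0967 [ 0.2399  1.1254 -0.9004] [ 0.5713 -0.0136]
0.0940 0.0937 [ 0.0119  1.2065 -1.4717] [ 0.5713 -0.0136]
0.0910 0.0907 [-0.0706  0.2045 -1.8704] [ 0.5713 -0.0136]
0.0880 0.0878 [-0.0129  0.9195 -2.2992] [ 0.5713 -0.0136]
0.0865 0.0864 [-0.0886  0.5904 -1.5614] [ 0.5714 -0.0136]
0.0850 0.0849 [-0.2558  0.501  -1.0451] [ 0.5713 -0.0136]
0.0835 0.0834 [ 0.3557  0.636  -2.2537] [ 0.5714 -0.0136]
0.0820 0.0832 [-3.1019 -0.2649  8.8948] [ 0.5715 -0.0136]
0.0805 0.0832 [-8.2496  0.9873 17.5301] [ 0.5715 -0.0136]
contact
end t=16.68 [ 0.5715 -0.0136  0.0832] yaw 8.40 F [-8.1426  0.5822 18.3391] M [0.0817 1.8136 0.0162] op 0.0112
```

The collar seats at TCP z 0.0832, exactly as predicted. Next I release, retreat and check.

Run:
```python
from mv import *
a=down(np.radians(8.4))
arm.line_to([.5714,-.0136,.083],a,velocity=.04)
arm.gripper_to(.045,60); arm.hold(.1); show("released")
arm.line_to([.5714,-.0136,.2],a,velocity=.15); arm.hold(.15); s=show("up")
d=get_image("wrist"); cv2.imwrite("pics/w_rel.png",d['img'][:,:,::-1])
T=T_cam(d,s); P,uv=cloud(d,d['z_map']>0,T)
t=(abs(P[:,0]-.572)<.03)&(abs(P[:,1]+.012)<.03)&(P[:,2]>.1)&(P[:,2]<.14)
print("handle top",t.sum(),np.median(P[t],0),cv2.minAreaRect(P[t][:,:2].astype(np.float32)))
```

```text
released t=17.45 [ 0.5714 -0.0136  0.0829] yaw 8.40 F [ 1.0124 -0.1443  0.6112] M [ 0.0338 -0.0408  0.0206] op 0.0452
up t=18.53 [ 0.571  -0.0136  0.1989] yaw 8.40 F [ 0.1072  0.1914 -0.1346] M [-0.0161  0.0068 -0.0069] op 0.0449
handle top 998 [ 0.5712 -0.0102  0.1162] ((0.5713639855384827, -0.01240292564034462), (0.01190471276640892, 0.029830224812030792), 8.218805313110352)
```

View pics/w_rel.png

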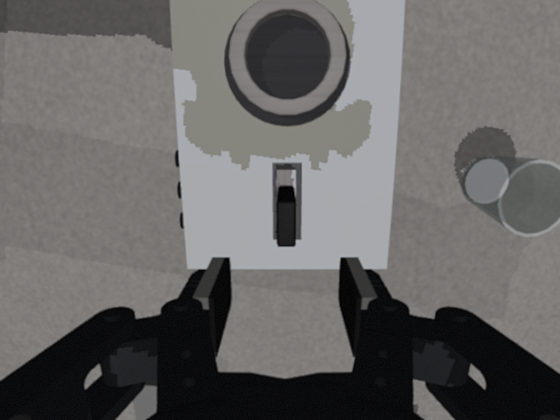

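The slide is home: the handle top measures 0.1162 against 0.116 expected, and it stands square in the slot at (287,215). Next is the flask.

Run:
```python
from mv import *
a=down(np.pi/4); X,Y=.4573,.3294
arm.gripper_to(.05,70)
arm.move_pose([X,Y,.22],a); arm.hold(.2); show("above")
arm.line_to([X,Y,.087],a,velocity=.1); arm.hold(.2); show("down")
d=get_image("wrist"); cv2.imwrite("pics/w_fl1.png",d['img'][:,:,::-1])
arm.gripper_to(0,70); arm.hold(.2); show("grip")
arm.line_to([X,Y,.20],a,velocity=.1); arm.hold(.2); show("lift")
d=get_image("wrist"); cv2.imwrite("pics/w_fl2.png",d['img'][:,:,::-1])
d=get_image("scene"); cv2.imwrite("pics/s_fl2.png",cv2.resize(d['img'][60:220,240:440],None,fx=3.5,fy=3.5)[:,:,::-1])
```

```text
above t=20.37 [0.4579 0.3285 0.2199] yaw 44.90 F [ 0.556   0.1523 -0.5091] M [-0.0131  0.008   0.0379] op 0.0502
down t=22.05 [0.4575 0.3295 0.0874] yaw 45.00 F [-0.1599  0.5986 -0.121 ] M [-0.0409  0.0062 -0.0061] op 0.0499
grip t=22.66 [0.4573 0.3294 0.087 ] yaw 45.00 F [0.1391 0.1599 0.4242] M [0.0197 0.0607 0.0308] op 0.0232
lift t=24.14 [0.4572 0.3293 0.1995] yaw 45.00 F [ 0.124   0.2739 -0.4488] M [ 0.0048  0.0127 -0.0553] op 0.0236
```

View pics/s_fl2.png

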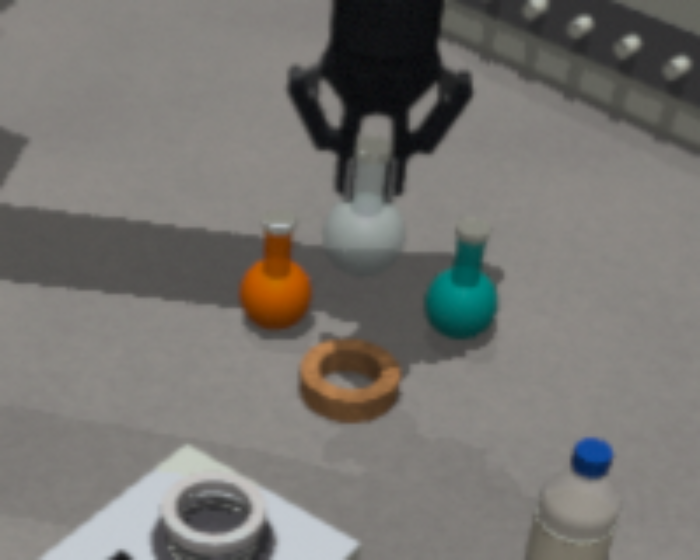

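View pics/w_fl2.png

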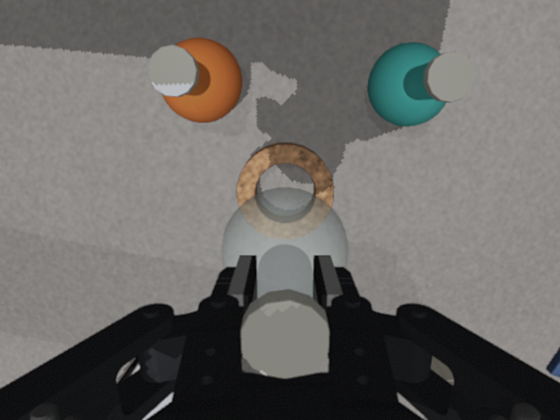

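The clear flask is held upright by the neck (opening 23.6 mm), and both look-alikes are still in place. I carry it to the cradle and press.

```bash
cat > press.py <<'E'
from mv import *
a=down(np.pi/4); X,Y=.5572,.0865
arm.line_to([X,Y,.20],a,velocity=.15); arm.hold(.3); s=show("over ring"); f0=s['ft_force'].copy()
arm.line_to([X,Y,.162],a,velocity=.08); arm.hold(.1); show("pre")
z=.162
while z>.128:
    z-=.002; arm.line_to([X,Y,z],a,velocity=.03); s=arm.get_state(); f=s['ft_force']-f0
    print("%.4f %.4f"%(z,s['position'][2]),f,s['torque'],"%.4f"%s['opening'])
    if f[2]>18 or np.hypot(f[0],f[1])>12: print("stop"); break
arm.hold(.3); s=show("end")
d=get_image("scene"); cv2.imwrite("pics/s_pr.png",cv2.resize(d['img'][150:290,210:360],None,fx=4,fy=4)[:,:,::-1])
d=get_image("wrist"); cv2.imwrite("pics/w_pr.png",d['img'][:,:,::-1])
E
python3 press.py
```

```text
over ring t=26.44 [0.5571 0.0867 0.2   ] yaw 45.02 F [ 0.66   -0.9027 -0.7898] M [-0.0249 -0.0623 -0.0273] op 0.0234
pre t=27.17 [0.5575 0.0865 0.1626] yaw 45.00 F [ 0.3868 -0.5875 -0.8395] M [-0.031  -0.022  -0.0349] op 0.0240
0.1600 0.1601 [-0.2453  0.5446 -0.0128] [-0.0257 -0.0101  0.0072] 0.0236
0.1580 0.1578 [-0.2625  0.8914  0.0172] [ 0.003   0.0043 -0.0004] 0.0236
0.1560 0.1562 [-1.6006  1.3395  1.6657] [ 0.0631  0.1134 -0.0079] 0.0236
0.1540 0.1541 [-0.4659  1.6577  4.0621] [ 0.1515  0.1827 -0.0096] 0.0235
0.1520 0.1520 [-1.7528  0.4822  3.2002] [0.1495 0.198  0.0468] 0.0235
0.1500 0.1500 [-1.8019  2.4869  4.9544] [ 0.2224  0.2149 -0.0233] 0.0233
0.1480 0.1480 [-2.2005  1.7162  5.9013] [ 0.2025  0.2552 -0.0491] 0.0235
0.1460 0.1461 [-1.7983  1.715   5.4758] [0.2118 0.2706 0.0028] 0.0239
0.1440 0.1442 [-3.4165  2.2844  6.4222] [ 0.2276  0.3278 -0.0355] 0.0238
0.1420 0.1423 [-2.6854  2.2406  6.192 ] [0.2091 0.4115 0.0227] 0.0238
0.1400 0.1405 [-3.4777  2.8256  9.0507] [0.1122 0.4681 0.0259] 0.0234
0.1380 0.1385 [-3.8622  2.1839  8.7086] [ 0.1823  0.4698 -0.0226] 0.0240
0.1360 0.1374 [-3.6224  1.4078 13.2071] [ 0.1085  0.762  -0.0191] 0.0239
0.1340 0.1371 [-7.2265 -0.5102 23.1583] [-0.2067  1.3756 -0.0192] 0.0238
stop
end t=30.97 [0.5578 0.0864 0.1371] yaw 44.99 F [-6.4067  0.1294 23.0772] M [-0.1928  1.4669 -0.0249] op 0.0233
```

View pics/s_pr.png

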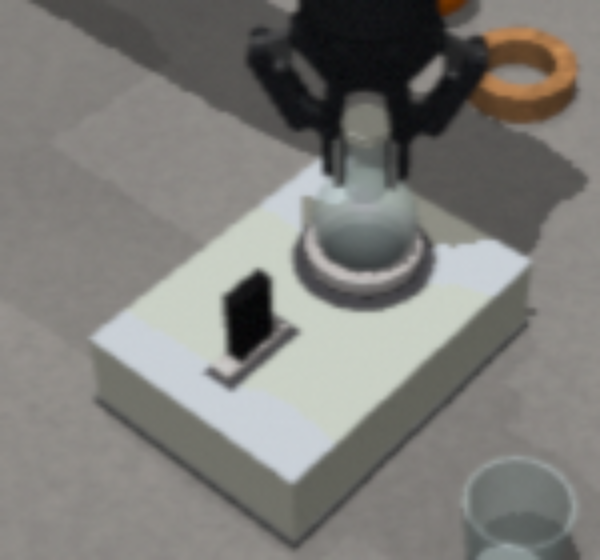

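View pics/w_pr.png

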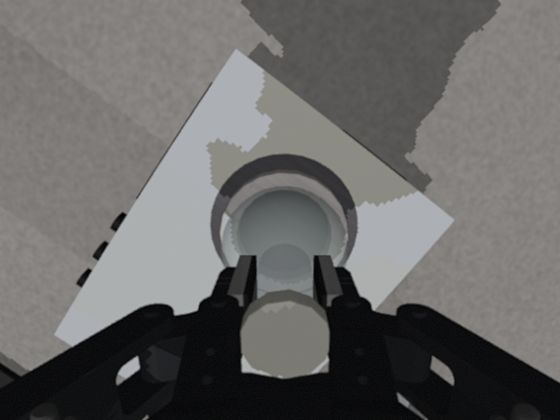

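The flask is seated upright in the ring at crop (365,225), and the slide's collar is on the housing at (250,345). The arm stalls at z 0.1371 with 23 N, so the ring is on its stop. One depth check of the ring, the slide and the bystanders before handing in.

Run:
```python
from mv import *
d=get_image("scene");T=T_cam(d)
m=outline_of("cradle_seat",d); 
for o in m[:1]:
    P,_=cloud(d,o['region'],T); print("ring z pct",o['confidence'],np.percentile(P[:,2],[50,75,90,97]))
for q in ["slide_handle","bottle","beaker","tube_block","flask_mid"]:
    for o in outline_of(q,d)[:3]:
        P,_=cloud(d,o['region'],T); print(q,round(o['confidence'],2),np.median(P,0),np.percentile(P[:,2],97))
s=show("before"); 
if s['ft_force'][2]>15: close_job(); print("handed in")
```

```text
ring z pct 0.54 [0.0739 0.0749 0.0756 0.0763]
slide_handle 0.76 [ 0.5767 -0.0195  0.0847] 0.11553449623095144
slide_handle 0.7 [0.4672 0.3332 0.0184] 0.02598025291442814
bottle 0.83 [0.7162 0.2836 0.066 ] 0.11860793160138605
beaker 0.76 [0.7543 0.0196 0.0469] 0.0743926269510665
tube_block 0.93 [ 0.737  -0.3119  0.0441] 0.09172033400213976
flask_mid 0.74 [0.4729 0.4475 0.0511] 0.10877481635036373
flask_mid 0.61 [0.3691 0.3451 0.0487] 0.10583837439278677
before t=31.42 [0.5578 0.0864 0.1371] yaw 44.99 F [-6.9061 -0.5094 22.113 ] M [-0.1764  1.3977 -0.0799] op 0.0234
the job is handed in; nothing more can be done
handed in
```

The job is done and handed in at about 31 s of the 64 s allowed. The slide is in the reader's slot and released, and the gripper is still holding the flask pressed down in the cradle.

- **Slide:** it went in without side load, and the collar met the housing at the expected height. The handle top measured 0.116 m both after release and at the end, so it is home and stayed there.
- **Flask:** I took the clear one from the cork ring and seated it upright. I pressed until the arm stopped at z 0.137 with about 22 N, against the 10 N or so the spring needs. The ring's top measured about 0.076 m, which is its bottom stop (0.094 minus 0.018).
- **Bystanders:** the bottle, beaker and tube block measured within about 1 mm of where they started. The turquoise look-alike did too. The orange one was only partly visible behind the gripper, so its reading (about 1.6 cm off) is rough, but nothing went near it.

Three readings disagreed:
- The top camera read about 4 mm lower in y than the wrist camera. I used the wrist readings, and both fits confirmed them.
- The outline network also labelled the empty cork ring as a slide handle, which I ignored.
- In the last scene picture the network did not report the pressed flask. That it sits upright rests on the scene and wrist pictures I took while pressing.

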